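Spin the bottle turntable and brake it on its mark

ROBOT

A 6-joint arm with a two-finger parallel gripper is mounted at the origin on the work surface. World frame = base frame: x ahead of the robot, y to its left, z up, the work surface at z = 0. Lengths are in m, angles in rad, forces in N, time in s.
With the tool pointing down it reaches from about 0.3 to 0.75 m from the base axis. Payload 8.5 kg.
Tool frame: the origin (TCP) lies at the very end of the fingers, on their centre line; the grasp point (between the pads) lies 19 mm behind it; z points along the fingers, y is the direction in which the jaws open and shut (so a half turn about z gives the same grasp; the last joint's range is limited). The gripper opens to 85 mm and grips with 20 to 120 N. Pads are 22 mm wide; open, the fingers measure 114 mm over their backs; the gripper's body (76 mm by 85 mm) begins 54 mm behind the grasp point. The pads swing forward as they close: fully open they stand 13 mm farther back than shut.
Start: joints at [-1.476, 0.381, 1.297, -0, 1.464, -0.215], TCP at [0.168, -0.524, 0.231] pointing down, gripper open.
Joint ranges: [-3.11, 3.11], [-0.89, 2.33], [0.22, 2.48], [-1.42, 4.56], [0.17, 2.85], [-2.88, 2.88]. Speed limits (rad/s): [2.39, 2.39, 3.14, 3.14, 3.14, 3.14].

INTERFACE

Orientations are given as a unit quaternion [w, x, y, z].
In Python, from bench import status, grab_frame, calibration, bot gives the robot as it stands.
- The arm moves only by the shell command python3 -m inch 'ROWS' [FORCE]. ROWS is JSON, a list of rows, each an object with "offset": the shift along the world's x, y, z in m, a list of three; "rotation": the turn, a rotation vector about the world's x, y, z in units of 5 degrees (1.0 is 5 degrees), a list of three; "claw": the finger opening in m, from 0 to 0.0854. A call has 1 to 20 rows; each row is the pose to reach, as a shift and turn from the pose commanded when the call began; what a row does not reach only later rows make up. A row lasts 1/8 s, in which the tool goes at most 62.5 mm and 10.7 degrees, less where a joint would pass 70% of its speed; a pose out of reach is approached as far as the arm can. A call with a gripper value outside its range is refused whole. The fingers move at their own pace and stop on an object; FORCE is the grip in N (left out, the last holds). Time passes only in rows, so rows that repeat a pose let the fingers close. It gives the time, the measured TCP pose, the force and the opening at its end, in the units of the state.
- status.read_state(): the state, without advancing time (a new reading comes with each control period).
- grab_frame(name): name is "scene" or "top" or "wrist"; returns (picture, depth): 480x640x3 uint8, red, green, blue; 480x640 float32, m along the optical axis (not along the pixel's ray), 0 where there is no reading.
- calibration(name): a dict with "K" (3x3 intrinsics, pixels), "extrinsics" (4x4, takes a point from world to camera coordinates). Camera axes: x right, y up, looking along -z (the intrinsics and any distortion apply to the point x, -y, -z); pixel columns grow to the right and rows downward; lengths in m; the calibration is good to about 2 mm. The wrist camera is an equidistant fisheye: a pixel r from the principal point sees the ray r / f radians off the axis. A picture is of the moment at which its call begins: read the wrist's pose just before it. calibration takes no time and is no camera call; for the wrist camera it gives the pose at the moment of the call.
- bot.finish_job(): hands the job in, once; it reports no verdict.
The state is a dict: "time": time; "q": joint angles; "joint_velocities": joint speeds; "joint_torque": joint torques, N m; "position": TCP position; "tcp_rot": TCP orientation; "contact_force": force on the tool from outside, world axes, zero at the start; "moment": the same for the moment, N m; "width": opening from 0.0 (shut) to 1.0 (fully open).
Only numpy, scipy, OpenCV 4.12 (cv2) and the standard library are available. Lean on these libraries where they do the work, as an engineer would, in place of code of your own. Each camera call takes 0.05 s, during which the arm holds its last target.

TASK

Check that the turntable on the bottling bench runs free: flick one of its white posts with a fingertip so that it spins counterclockwise seen from above briskly, and let it run untouched until its red mark has gone right past the green sector of the fixed base. On a later pass brake it with a fingertip pressed lightly down on the black band, not by catching a post, so that it stops dead with the red mark within the green sector; it must not come to a stop anywhere else after that first pass, so there is no second try and no nudging it into place. Then move clear; pinch nothing, and leave the bottles and other things on the bench where they are.

Things in the scene. Friction and masses are not known exactly. Their poses are not given: they have to be found in the camera images.
- base: fixed base of the turntable, dark steel, a round foot of radius 95 mm, 10 mm high; origin at its underside on the wheel's axis, z up; its x axis points from the wheel's axis through the middle of the green sector. The sector is a flat green plate just outside the wheel's rim, radius 130 to 168 mm, +-0.2 rad wide, top 42 mm above the bench, with a white centre line. The base may stand at any place near the middle of the bench, turned by up to 0.7 rad
- spin (a joint): turning of the wheel on its base, rad; 0 where the red mark meets the sector's white line; grows counterclockwise from above and counts on past full turns (at the line again at 6.283, 12.566, ...). It starts between -5.2 and -1.0. The wheel (1.2 kg) runs free: once flicked its speed falls by half in 8 to 13 s (a flick to 1.5 to 2.5 rad/s is ample); a fingertip pressed on the band with a few newtons stops it almost at once
- wheel: the free disc, 250 mm in diameter, 11 mm thick, flat; its upper face is 45 mm above the bench; steel in the middle, with a black rubber band on the outer part of the upper face (radius 88 to 125 mm), flush with the steel to 1 mm. Origin on the axis at the disc's underside, 34 mm above the bench; its x axis points to the red mark. To brake, press down on the band at about 105 mm from the axis, clear of the posts
- spindle: short steel spindle under the middle of the wheel, hidden by it. It is sprung: pressed down, the wheel as a whole gives straight down by up to 12 mm (about 8 to 13 N at 4 mm, 20 to 25 N at 12 mm) and comes back up when released; it always sits at its top when untouched. Origin on the axis at the wheel's underside
- posts: the two white upright posts fixed on the wheel (same origin and axes as the wheel), each 18 mm in diameter, rising 40 mm above the disc's face (top 85 mm above the bench), 62 mm from the axis on opposite sides, 90 degrees either side of the red mark
- post_a (a point): top centre of the post 90 degrees counterclockwise of the red mark, 40 mm above the disc's face
- post_b (a point): top centre of the other post
- mark (a point): outer end of the red stripe (10 mm wide) on the band, on the wheel's upper edge 125 mm from the axis
- index (a point): fixed point on the base at the rim of the wheel (125 mm from the axis) in line with the sector's white centre line, 45 mm above the bench; the edges of the sector are 25 mm either side of it
- nozzle: bystander: white plastic filling nozzle standing loose beside the turntable, 30 mm in diameter, 55 mm tall, origin under its centre
- tape: bystander: roll of brown tape lying flat beside the turntable, 96 mm in diameter, 40 mm tall, origin under its centre
- bottle_green: bystander: green wine bottle with red cap, 74 mm in diameter, 300 mm tall, origin under its centre
- bottle_amber: bystander: amber wine bottle, 74 mm in diameter, 300 mm tall, origin under its centre
- cup: bystander: white cup, 76 mm in diameter, 85 mm tall, origin under its centre
- jar: bystander: glass jar with black lid, 70 mm in diameter, 90 mm tall, origin under its centre
- screwdriver: bystander: screwdriver lying on the bench

How it is judged:
On the way, in this order (a step that is already met when the one before it is completed fails the run):
1. the wheel spins on, untouched, faster than 0.4 rad/s, after the red mark has passed the green sector for the first time (joint above 1 rad) (value of joint spin above 1 rad and velocity of joint spin above 0.4 rad/s and contact force between anything else and wheel below 0.05 N), for 0.3 s.
2. the wheel is held still by a fingertip on the band with the red mark in the green sector, on a later pass (contact force between the fingers and wheel above 0.5 N and horizontal distance between mark and index below 0.025 m and value of joint spin above 5 rad and velocity of joint spin between -0.03 and 0.03 rad/s), for 0.1 s.
At the end, for the whole second after the job is handed in: the wheel is at rest (under 0.03 rad/s), released, on its second or a later pass, with the end of the red mark within 25 mm (0.2 rad) of the sector's centre line; the other things have not been moved (horizontal distance between mark and index below 0.025 m and value of joint spin above 5 rad and velocity of joint spin between -0.03 and 0.03 rad/s); the robot touches nothing.
It fails at once if after the mark's first pass the wheel slows to a stop (or turns back) with the mark outside the green sector (value of joint spin above 1 rad and velocity of joint spin below 0.02 rad/s and not (horizontal distance between mark and index below 0.025 m)).
It fails at once if the wheel is caught by a post as the mark nears the sector, instead of being braked on the band (value of joint spin above 5 rad and contact force between the arm and posts above 0.3 N and horizontal distance between mark and index below 0.1 m).
It fails at once if the wheel is pressed hard in braking (over 60 N, on the second or a later pass) (value of joint spin above 5 rad and contact force between anything else and wheel above 60 N).
It fails at once if a bystander is moved by more than 20 mm or lifted (distance of any of nozzle, tape, bottle_green, bottle_amber, cup, jar, screwdriver from where it was at the start of the episode above 0.02 m).
It also fails if it takes over 61 s, if anything falls off the work surface, if the arm or the gripper's body presses on something with over 40 N, if the wrist force passes 120 N, or if a joint passes its speed limit or range.

## Working session

There is one attempt and no reset: what is moved stays moved. The work goes in short steps, Python scripts to look and compute and a shell command to move; the robot and the scene stay as the last step left them, time stands still between calls to the robot, and variables do not carry over. Pictures are saved under pics/ and viewed, and the job is handed in when it is done.

```bash
ls; mkdir -p pics; cat > h.py <<'E'
import numpy as np, cv2
from bench import status, grab_frame, calibration, bot
def save(n,p): cv2.imwrite('pics/'+n+'.png',p[:,:,::-1])
def px2w(c,u,v,z=None,d=None):
    K=np.array(c['K']);E=np.array(c['extrinsics'])
    r=np.array([(u-K[0,2])/K[0,0],-(v-K[1,2])/K[1,1],-1.0])
    R=E[:3,:3];o=-R.T@E[:3,3];w=R.T@r
    if d is None: d=(z-o[2])/w[2]
    return o+d*w
E
python3 - <<'E'
from h import *
s=status.read_state();print(s)
for n in ("top","scene"):
    p,d=grab_frame(n);save(n+'0',p);np.save('pics/'+n+'0d.npy',d)
    print(n,calibration(n))
E
```

```text
pics
{'time': 0.0, 'q': array([-1.47631719e+00,  3.81195768e-01,  1.29827457e+00,  1.27132842e-05,
        1.46365226e+00, -2.15330647e-01]), 'joint_velocities': array([ 1.80760403e-04, -5.28901798e-06,  7.92403616e-04, -3.55400948e-03,
       -2.61645129e-04, -8.93118496e-04]), 'joint_torque': array([ 1.41923116e-03, -4.48457122e+01, -2.31277496e+01, -1.12355183e-04,
        4.77258145e-03, -5.96892733e-06]), 'position': array([ 0.16763744, -0.52350291,  0.23070727]), 'tcp_rot': array([-7.63196203e-04,  9.88026026e-01,  1.54285409e-01,  5.25041410e-05]), 'contact_force': array([-0.81591351, -0.57554672, -0.06475296]), 'moment': array([-0.04458639, -0.04340183, -0.00870405]), 'width': 0.9988727350809925}
top {'K': array([[469.45149611,   0.        , 320.36922289],
       [  0.        , 469.45149611, 241.02868148],
       [  0.        ,   0.        ,   1.        ]]), 'extrinsics': array([[ 0.01801135, -0.99982839,  0.00433475, -0.08851005],
       [ 0.99266942,  0.01840027,  0.11945232, -0.50701071],
       [-0.11951158,  0.00215147,  0.99283048, -1.37718246],
       [ 0.        ,  0.        ,  0.        ,  1.        ]])}
scene {'K': array([[531.76919276,   0.        , 328.82776787],
       [  0.        , 531.76919276, 240.34295363],
       [  0.        ,   0.        ,   1.        ]]), 'extrinsics': array([[ 0.22339038,  0.97466653,  0.01104023, -0.03857185],
       [-0.60340167,  0.12938465,  0.78687104,  0.22806636],
       [ 0.76550843, -0.18244111,  0.6170187 , -1.86318959],
       [ 0.        ,  0.        ,  0.        ,  1.        ]])}
```

View pics/top0.png

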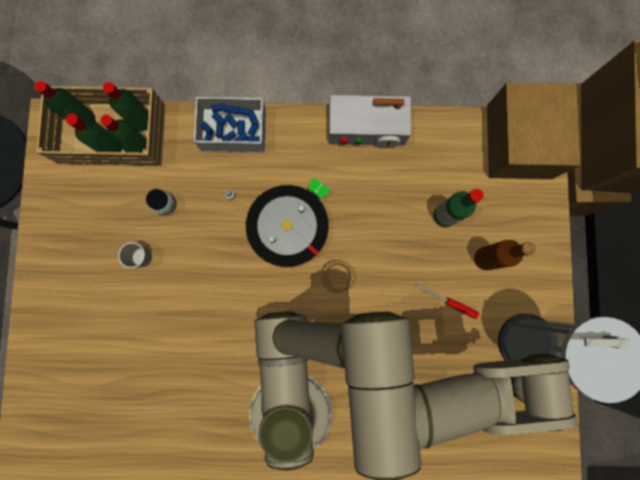

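View pics/scene0.png

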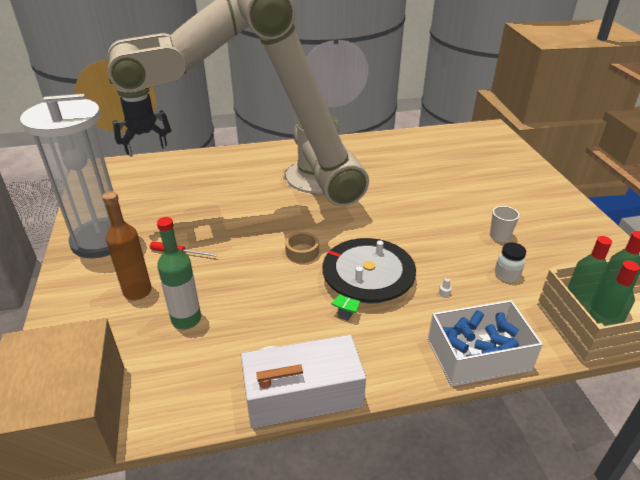

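Top view: wheel centre about (287,225), green sector (318,188), red mark (314,250), posts (301,209) and (271,239). Tape lies at (338,276), nozzle at (229,194).

```bash
python3 - <<'E'
from h import *
p=cv2.imread('pics/top0.png')[160:300,210:370]
cv2.imwrite('pics/top0c.png',cv2.resize(p,None,fx=5,fy=5,interpolation=cv2.INTER_CUBIC)[:600*1])
# ellipse fit of black rim
E
cat >> h.py <<'E'
import math
def hue_mask(p,kind,win=(150,310,200,380)):
    h=cv2.cvtColor(p,cv2.COLOR_RGB2HSV).astype(int);H,S,V=h[...,0],h[...,1],h[...,2]
    m={'red':((H<6)|(H>174))&(S>170)&(V>90),'green':(H>45)&(H<75)&(S>150)&(V>90),'yel':(H>15)&(H<30)&(S>120)&(V>180)}[kind]
    w=np.zeros_like(m);w[win[0]:win[1],win[2]:win[3]]=1
    return m&w
E
python3 - <<'E'
from h import *
p=cv2.imread('pics/top0.png')[:,:,::-1].copy();c=calibration('top')
h=cv2.cvtColor(p,cv2.COLOR_RGB2HSV)
m=((h[...,2]<45)).astype(np.uint8);m[:150]=0;m[300:]=0;m[:,:235]=0;m[:,340:]=0
cs,_=cv2.findContours(m,cv2.RETR_EXTERNAL,cv2.CHAIN_APPROX_NONE);k=max(cs,key=cv2.contourArea)
hull=cv2.convexHull(k);e=cv2.fitEllipse(hull);print(e)
print('centre',px2w(c,*e[0],z=0.045), px2w(c,e[0][0]+e[1][0]/2,e[0][1],z=.045))
for q,z in(('red',.045),('green',.042),('yel',.045)):
    y,x=np.nonzero(hue_mask(p,q));print(q,len(x),x.mean(),y.mean(),px2w(c,x.mean(),y.mean(),z=z))
for n,u,v,z in(('pa',301,208.5,.085),('pb',271.5,239.5,.085),('nozzle',229,194,.055),('tape',338,276,.03)):print(n,px2w(c,u,v,z=z))
E
```

```text
((286.80877685546875, 225.37939453125), (79.980224609375, 81.52272033691406), 71.0043716430664)
centre [0.55190025 0.02160012 0.045     ] [ 0.55412565 -0.09751122  0.045     ]
red 49 312.7142857142857 249.40816326530611 [ 0.48139915 -0.05698598  0.045     ]
green 224 318.33035714285717 188.04017857142858 [ 0.66794894 -0.0701619   0.042     ]
yel 17 286.2352941176471 224.52941176470588 [0.55442855 0.02337596 0.045     ]
pa [ 0.5961344  -0.02112701  0.085     ]
pb [0.50381924 0.06177541 0.085     ]
nozzle [0.64167938 0.19557611 0.055     ]
tape [ 0.40485336 -0.13354192  0.03      ]
```

View pics/top0c.png

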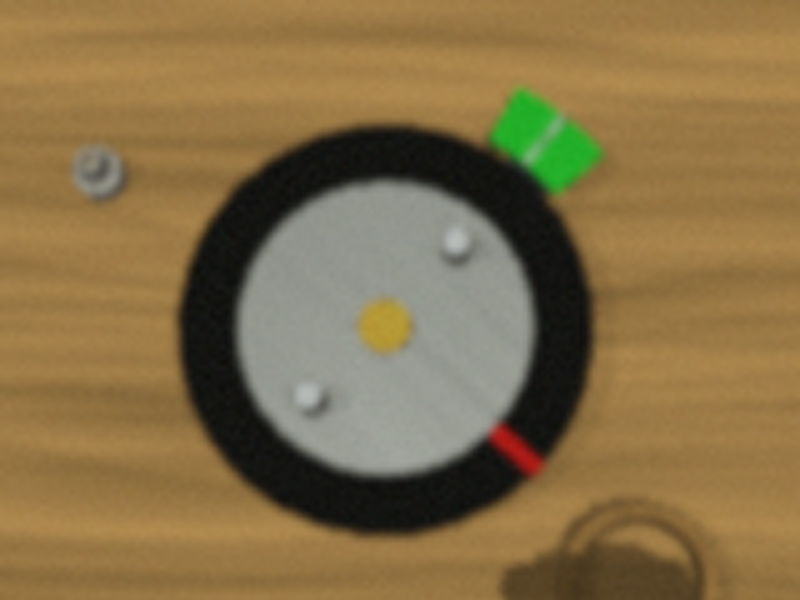

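```bash
python3 -m inch '[{"offset":[0.03,0.05,0],"rotation":[0,0,-1],"claw":0},{"offset":[0.06,0.10,0],"rotation":[0,0,-2],"claw":0},{"offset":[0.09,0.15,0],"rotation":[0,0,-3],"claw":0},{"offset":[0.12,0.20,0],"rotation":[0,0,-4],"claw":0},{"offset":[0.15,0.25,0],"rotation":[0,0,-5],"claw":0},{"offset":[0.18,0.30,0],"rotation":[0,0,-6],"claw":0},{"offset":[0.21,0.35,0],"rotation":[0,0,-7],"claw":0},{"offset":[0.24,0.40,0],"rotation":[0,0,-8],"claw":0},{"offset":[0.27,0.45,0],"rotation":[0,0,-9],"claw":0},{"offset":[0.30,0.50,0],"rotation":[0,0,-10],"claw":0},{"offset":[0.33,0.56,0],"rotation":[0,0,-11],"claw":0},{"offset":[0.36,0.60,0],"rotation":[0,0,-11.5],"claw":0},{"offset":[0.37,0.624,-0.05],"rotation":[0,0,-11.5],"claw":0},{"offset":[0.37,0.624,-0.10],"rotation":[0,0,-11.5],"claw":0},{"offset":[0.37,0.624,-0.12],"rotation":[0,0,-11.5],"claw":0},{"offset":[0.37,0.624,-0.12],"rotation":[0,0,-11.5],"claw":0},{"offset":[0.37,0.624,-0.12],"rotation":[0,0,-11.5],"claw":0}]'
python3 - <<'E'
from h import *
print(status.read_state())
o=[]
p,d=grab_frame('scene');o.append(cv2.resize(p[200:360,260:460],None,fx=4,fy=3.75,interpolation=2));save('s1',o[0])
p,d=grab_frame('top');save('t1',p)
E
```

```text
time: 2.22
position: [0.5382, 0.1001, 0.1123]
tcp_rot: [-0.0, 0.94, -0.34, 0.001]
contact_force: [0.3, 0.4, 0.7]
width: 0.002
{'time': 2.225, 'q': array([-3.23544753e-02,  4.91043386e-01,  1.48834679e+00, -7.35918730e-06,
        1.16054870e+00,  2.23230202e+00]), 'joint_velocities': array([-0.000965  , -0.01231144, -0.00433733,  0.00291418, -0.00314772,
        0.00151631]), 'joint_torque': array([ 3.63794575e-02, -4.56296539e+01, -1.87631893e+01,  1.36818711e-03,
        8.45391114e-04,  2.66748680e-05]), 'position': array([0.53821283, 0.10014012, 0.11233663]), 'tcp_rot': array([-2.52639764e-04,  9.40421128e-01, -3.40010909e-01,  7.87354444e-04]), 'contact_force': array([0.3253639 , 0.42600213, 0.6701838 ]), 'moment': array([ 0.03241298, -0.05201861,  0.00638543]), 'width': 0.0018520532748007878}
```

View pics/s1.png

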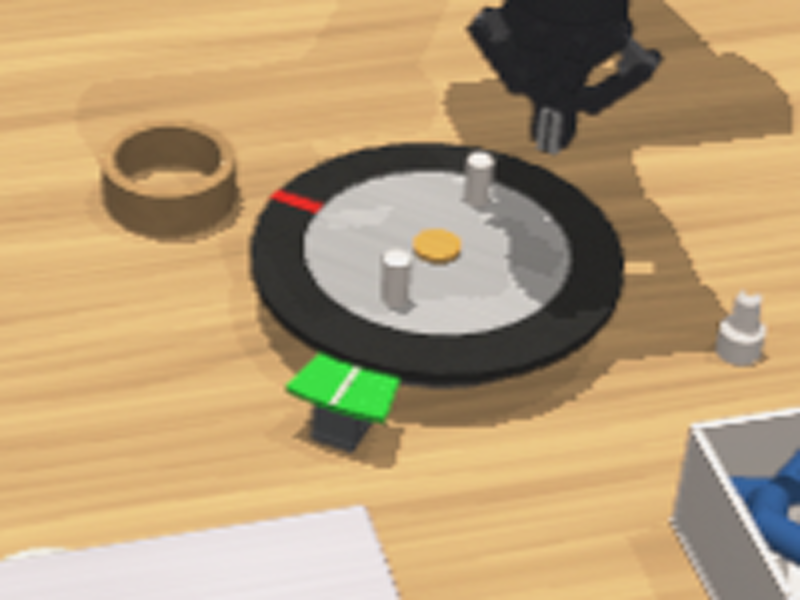

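View pics/t1.png

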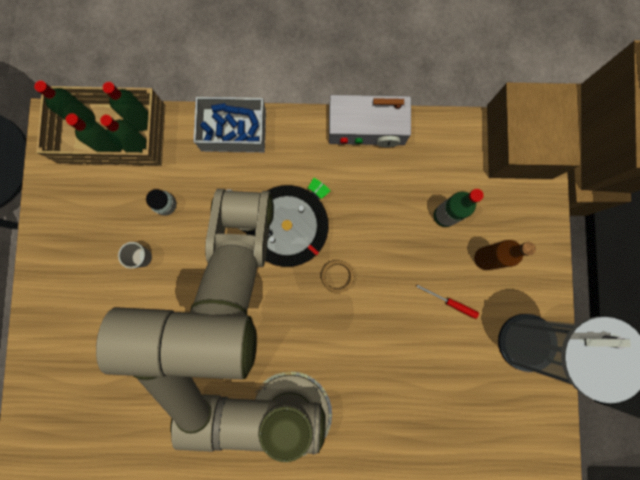

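Scene view: closed fingertip is upstream of post_b (480,170), nothing in the way. Now down and flick.

```bash
python3 -m inch '[{"offset":[0,0,-0.03],"rotation":[0,0,0],"claw":0},{"offset":[0,0,-0.049],"rotation":[0,0,0],"claw":0},{"offset":[0,0,-0.049],"rotation":[0,0,0],"claw":0},{"offset":[-0.0094,-0.0104,-0.049],"rotation":[0,0,0],"claw":0},{"offset":[-0.0188,-0.0208,-0.049],"rotation":[0,0,0],"claw":0},{"offset":[-0.0282,-0.0312,-0.049],"rotation":[0,0,0],"claw":0},{"offset":[-0.0376,-0.0416,-0.049],"rotation":[0,0,0],"claw":0},{"offset":[-0.0376,-0.0416,-0.02],"rotation":[0,0,0],"claw":0},{"offset":[-0.0376,-0.0416,0.03],"rotation":[0,0,0],"claw":0},{"offset":[-0.0376,-0.0416,0.04],"rotation":[0,0,0],"claw":0}]'
cat >> h.py <<'E'
CX,CY,A0=0.552,0.0218,-0.675
def spin(n='scene',nm=None):
    t=status.read_state()['time'];p,d=grab_frame(n)
    if nm: save(nm,p if n=='top' else cv2.resize(p[200:360,260:460],None,fx=4,fy=3.75,interpolation=2))
    win=(225,320,318,420) if n=='scene' else (180,270,245,332)
    m=hue_mask(p,'red',win);y,x=np.nonzero(m)
    if len(x)<5: return t,None,len(x)
    w=px2w(calibration(n),x.mean(),y.mean(),z=.045)
    a=math.atan2(w[1]-CY,w[0]-CX)-A0
    return round(t,3),round((a+math.pi)%(2*math.pi)-math.pi,3),len(x),round(math.hypot(w[0]-CX,w[1]-CY),3)
E
python3 - <<'E'
from h import *
print(spin('scene','s2'));print(spin('top','t2'));print(spin('scene','s3'))
print(status.read_state()['position'])
E
```

```text
time: 3.58
position: [0.5008, 0.0579, 0.1541]
tcp_rot: [-0.001, 0.94, -0.34, 0.003]
contact_force: [1.1, -0.2, -0.1]
width: 0.002
(3.575, 0.123, 52, 0.112)
(3.625, 0.262, 42, 0.108)
(3.675, 0.393, 63, 0.115)
[0.49955471 0.05829048 0.15086637]
```

View pics/s2.png

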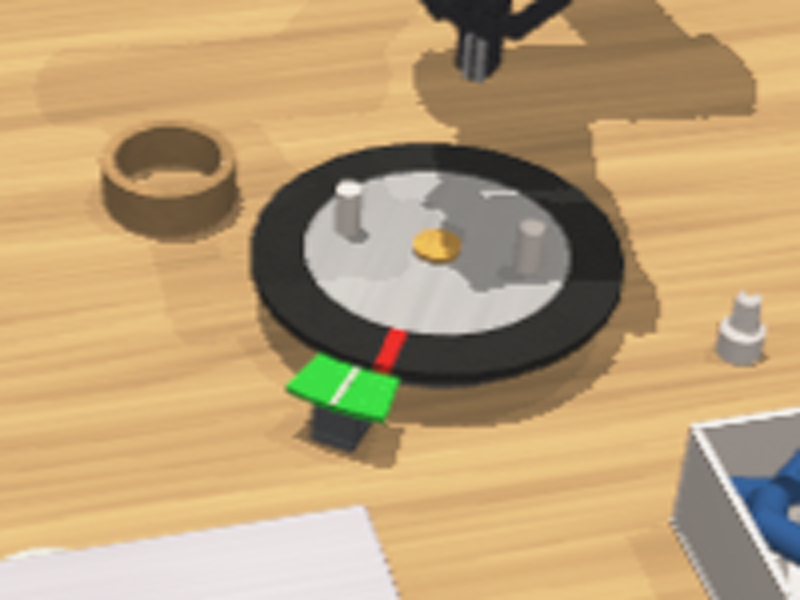

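Mark at (390,350), just past the white line, spinning ~2.7 rad/s untouched. Moving to hover over the band on the robot side while it slows.

```bash
R='python3 -m inch'; python3 -m inch '[{"offset":[-0.0304,0.029,0],"rotation":[0,0,0],"claw":0},{"offset":[-0.0304,0.029,-0.04],"rotation":[0,0,0],"claw":0},{"offset":[-0.0304,0.029,-0.07],"rotation":[0,0,0],"claw":0},{"offset":[-0.0304,0.029,-0.091],"rotation":[0,0,0],"claw":0},{"offset":[-0.0304,0.029,-0.091],"rotation":[0,0,0],"claw":0},{"offset":[-0.0304,0.029,-0.091],"rotation":[0,0,0],"claw":0},{"offset":[-0.0304,0.029,-0.091],"rotation":[0,0,0],"claw":0},{"offset":[-0.0304,0.029,-0.091],"rotation":[0,0,0],"claw":0},{"offset":[-0.0304,0.029,-0.091],"rotation":[0,0,0],"claw":0},{"offset":[-0.0304,0.029,-0.091],"rotation":[0,0,0],"claw":0},{"offset":[-0.0304,0.029,-0.091],"rotation":[0,0,0],"claw":0}]'
python3 - <<'E'
from h import *
print(spin('scene','s4'));print(spin('top'));print(spin('scene'));print(spin('top'));print(spin('scene'));print(spin('top','t4'))
E
```

```text
time: 5.1
position: [0.4697, 0.0876, 0.0604]
tcp_rot: [-0.0, 0.94, -0.34, 0.0]
contact_force: [-0.4, -0.1, 0.2]
width: -0.003
(5.1, -2.219, 30, 0.105)
(5.15, -2.111, 48, 0.107)
(5.2, -1.968, 32, 0.105)
(5.25, -1.864, 47, 0.106)
(5.3, -1.724, 34, 0.106)
(5.35, -1.622, 49, 0.107)
```

View pics/s4.png

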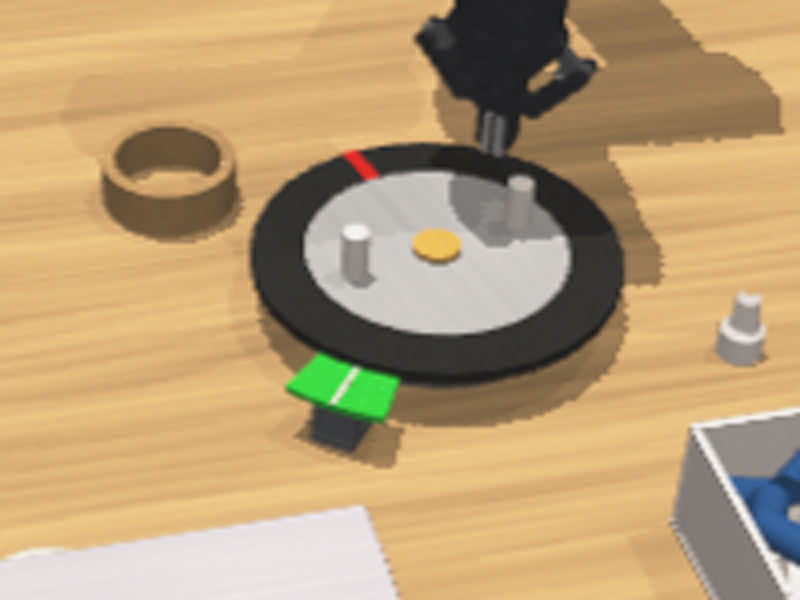

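View pics/t4.png

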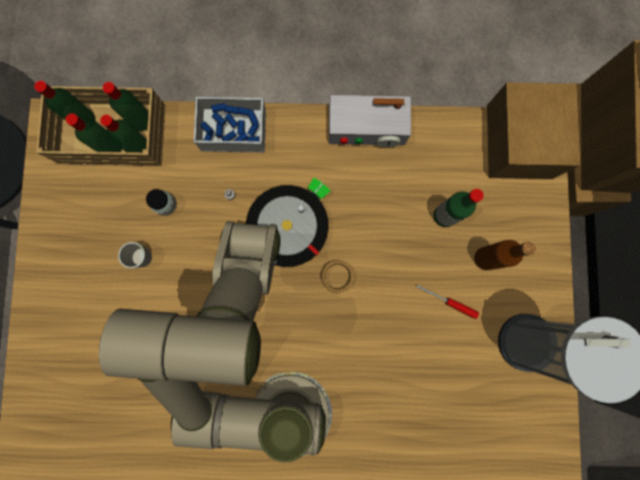

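```bash
for i in 1 2 3 4; do python3 -m inch '[{"offset":[0,0,0],"rotation":[0,0,0],"claw":0},{"offset":[0,0,0],"rotation":[0,0,0],"claw":0},{"offset":[0,0,0],"rotation":[0,0,0],"claw":0},{"offset":[0,0,0],"rotation":[0,0,0],"claw":0},{"offset":[0,0,0],"rotation":[0,0,0],"claw":0},{"offset":[0,0,0],"rotation":[0,0,0],"claw":0},{"offset":[0,0,0],"rotation":[0,0,0],"claw":0},{"offset":[0,0,0],"rotation":[0,0,0],"claw":0},{"offset":[0,0,0],"rotation":[0,0,0],"claw":0},{"offset":[0,0,0],"rotation":[0,0,0],"claw":0},{"offset":[0,0,0],"rotation":[0,0,0],"claw":0},{"offset":[0,0,0],"rotation":[0,0,0],"claw":0},{"offset":[0,0,0],"rotation":[0,0,0],"claw":0},{"offset":[0,0,0],"rotation":[0,0,0],"claw":0},{"offset":[0,0,0],"rotation":[0,0,0],"claw":0},{"offset":[0,0,0],"rotation":[0,0,0],"claw":0},{"offset":[0,0,0],"rotation":[0,0,0],"claw":0},{"offset":[0,0,0],"rotation":[0,0,0],"claw":0},{"offset":[0,0,0],"rotation":[0,0,0],"claw":0},{"offset":[0,0,0],"rotation":[0,0,0],"claw":0}]' | head -1
python3 - <<'E'
from h import *
for i in range(5): print(spin('scene'))
E
done
```

```text
time: 7.9
(7.9, -2.265, 29, 0.105)
(7.95, -2.165, 31, 0.105)
(8.0, -2.057, 34, 0.105)
(8.05, -1.954, 32, 0.105)
(8.1, -1.854, 31, 0.106)
time: 10.65
(10.65, 2.782, 30, 0.104)
(10.7, 2.869, 31, 0.105)
(10.75, 2.956, 30, 0.105)
(10.8, 3.038, 28, 0.105)
(10.85, 3.115, 26, 0.104)
time: 13.4
(13.4, 0.696, 56, 0.115)
(13.45, 0.767, 57, 0.114)
(13.5, 0.833, 56, 0.114)
(13.55, 0.899, 55, 0.114)
(13.6, 0.966, 60, 0.113)
time: 16.15
(16.15, -2.095, 32, 0.105)
(16.2, -2.032, 31, 0.105)
(16.25, -1.973, 31, 0.105)
(16.3, -1.916, 30, 0.105)
(16.35, -1.859, 32, 0.106)
```

```bash
for i in 1 2 3; do python3 -m inch '[{"offset":[0,0,0],"rotation":[0,0,0],"claw":0},{"offset":[0,0,0],"rotation":[0,0,0],"claw":0},{"offset":[0,0,0],"rotation":[0,0,0],"claw":0},{"offset":[0,0,0],"rotation":[0,0,0],"claw":0},{"offset":[0,0,0],"rotation":[0,0,0],"claw":0},{"offset":[0,0,0],"rotation":[0,0,0],"claw":0},{"offset":[0,0,0],"rotation":[0,0,0],"claw":0},{"offset":[0,0,0],"rotation":[0,0,0],"claw":0},{"offset":[0,0,0],"rotation":[0,0,0],"claw":0},{"offset":[0,0,0],"rotation":[0,0,0],"claw":0},{"offset":[0,0,0],"rotation":[0,0,0],"claw":0},{"offset":[0,0,0],"rotation":[0,0,0],"claw":0},{"offset":[0,0,0],"rotation":[0,0,0],"claw":0},{"offset":[0,0,0],"rotation":[0,0,0],"claw":0},{"offset":[0,0,0],"rotation":[0,0,0],"claw":0},{"offset":[0,0,0],"rotation":[0,0,0],"claw":0},{"offset":[0,0,0],"rotation":[0,0,0],"claw":0},{"offset":[0,0,0],"rotation":[0,0,0],"claw":0},{"offset":[0,0,0],"rotation":[0,0,0],"claw":0},{"offset":[0,0,0],"rotation":[0,0,0],"claw":0}]' | head -1
python3 - <<'E'
from h import *
for i in range(5): print(spin('scene'))
E
done
```

```text
time: 18.9
(18.9, 0.74, 55, 0.114)
(18.95, 0.784, 57, 0.115)
(19.0, 0.83, 57, 0.114)
(19.05, 0.875, 57, 0.114)
(19.1, 0.92, 56, 0.112)
time: 21.65
(21.65, 3.09, 27, 0.105)
(21.7, 3.125, 25, 0.103)
(21.75, -3.114, 23, 0.102)
(21.8, -3.074, 24, 0.102)
(21.85, -3.034, 23, 0.103)
time: 24.4
(24.4, -1.241, 36, 0.106)
(24.45, -1.208, 36, 0.105)
(24.5, -1.175, 37, 0.106)
(24.55, -1.153, 37, 0.108)
(24.6, -1.121, 39, 0.108)
```

```bash
python3 -m inch '[{"offset":[0,0,-0.004],"rotation":[0,0,0],"claw":0},{"offset":[0,0,-0.008],"rotation":[0,0,0],"claw":0},{"offset":[0,0,-0.008],"rotation":[0,0,0],"claw":0},{"offset":[0,0,-0.008],"rotation":[0,0,0],"claw":0},{"offset":[0,0,-0.008],"rotation":[0,0,0],"claw":0},{"offset":[0,0,-0.008],"rotation":[0,0,0],"claw":0},{"offset":[0,0,-0.008],"rotation":[0,0,0],"claw":0},{"offset":[0,0,-0.008],"rotation":[0,0,0],"claw":0}]' 
python3 - <<'E'
from h import *
for i in range(2): print(spin('scene'), spin('top','t5%d'%i))
E
```

```text
time: 25.65
position: [0.4697, 0.0876, 0.0523]
tcp_rot: [-0.0, 0.94, -0.34, -0.0]
contact_force: [0.1, -0.5, 0.1]
width: -0.001
(25.65, -0.493, 51, 0.112) (25.7, -0.469, 48, 0.107)
(25.75, -0.435, 53, 0.113) (25.8, -0.411, 50, 0.108)
```

```bash
python3 - <<'E'
import cv2
p=cv2.imread('pics/t51.png')[160:300,210:370];cv2.imwrite('pics/t51c.png',cv2.resize(p,None,fx=4,fy=4,interpolation=2))
E
```

```text
(no output)
```

View pics/t51c.png

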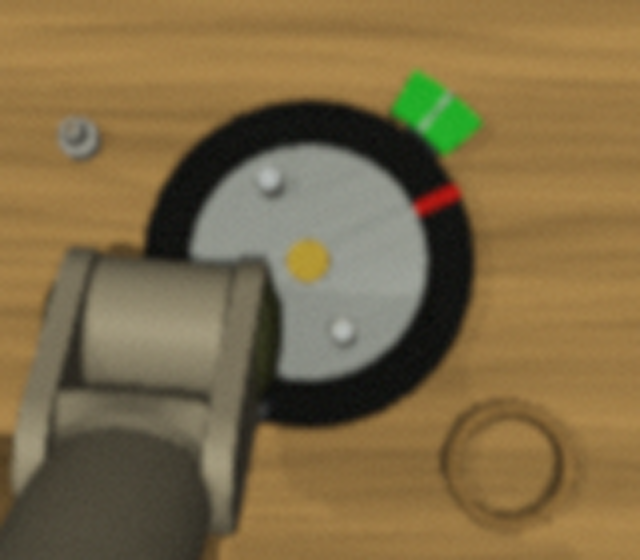

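Mark at (440,200), short of the sector; ≈ -0.385 rad now at 0.57 rad/s, so the line comes up in about 0.7 s. Press after 4 rows.

```bash
python3 -m inch '[{"offset":[0,0,0],"rotation":[0,0,0],"claw":0},{"offset":[0,0,0],"rotation":[0,0,0],"claw":0},{"offset":[0,0,0],"rotation":[0,0,0],"claw":0},{"offset":[0,0,0],"rotation":[0,0,0],"claw":0},{"offset":[0,0,-0.011],"rotation":[0,0,0],"claw":0},{"offset":[0,0,-0.011],"rotation":[0,0,0],"claw":0},{"offset":[0,0,-0.011],"rotation":[0,0,0],"claw":0},{"offset":[0,0,-0.011],"rotation":[0,0,0],"claw":0}]' 
python3 - <<'E'
from h import *
for i in range(2): print(spin('scene','s6%d'%i), spin('top','t6%d'%i))
print(status.read_state()['contact_force'],status.read_state()['position'])
E
```

```text
time: 26.85
position: [0.4702, 0.0876, 0.0414]
tcp_rot: [-0.0, 0.94, -0.34, 0.001]
contact_force: [-0.5, 0.4, 6.5]
width: -0.002
(26.85, -0.053, 49, 0.113) (26.9, -0.057, 51, 0.108)
(26.95, -0.053, 49, 0.113) (27.0, -0.056, 50, 0.108)
[ 0.38371698 -0.04694065  7.22753241] [0.4701561  0.08756136 0.04141113]
```

View pics/s61.png

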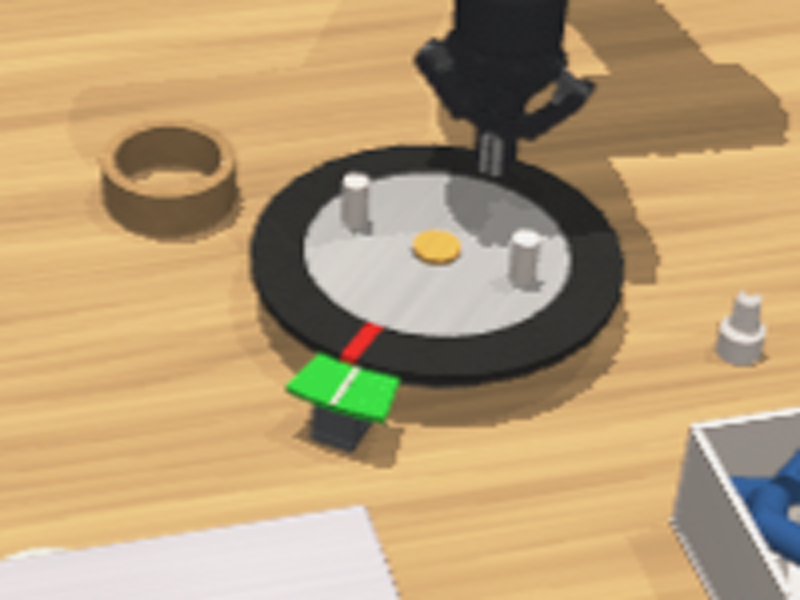

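Stopped and held: the red mark (360,340) lines up with the white line (345,385), about -0.05 rad off, with 7 N on the band. Lifting straight up.

```bash
python3 -m inch '[{"offset":[0,0,0.003],"rotation":[0,0,0],"claw":0},{"offset":[0,0,0.01],"rotation":[0,0,0],"claw":0},{"offset":[0,0,0.04],"rotation":[0,0,0],"claw":0},{"offset":[0,0,0.08],"rotation":[0,0,0],"claw":0},{"offset":[0,0,0.12],"rotation":[0,0,0],"claw":0},{"offset":[0,0,0.15],"rotation":[0,0,0],"claw":0},{"offset":[0,0,0.15],"rotation":[0,0,0],"claw":0},{"offset":[0,0,0.15],"rotation":[0,0,0],"claw":0},{"offset":[0,0,0.15],"rotation":[0,0,0],"claw":0},{"offset":[0,0,0.15],"rotation":[0,0,0],"claw":0}]' 
python3 - <<'E'
from h import *
for i in range(3): print(spin('scene','s7%d'%i), spin('top','t7%d'%i))
E
```

```text
time: 28.3
position: [0.4694, 0.0876, 0.1906]
tcp_rot: [0.0, 0.94, -0.34, -0.001]
contact_force: [0.3, 0.8, -0.1]
width: -0.003
(28.3, -0.035, 52, 0.112) (28.35, -0.03, 47, 0.108)
(28.4, -0.034, 51, 0.112) (28.45, -0.027, 47, 0.108)
(28.5, -0.032, 51, 0.112) (28.55, -0.027, 49, 0.109)
```

View pics/s72.png

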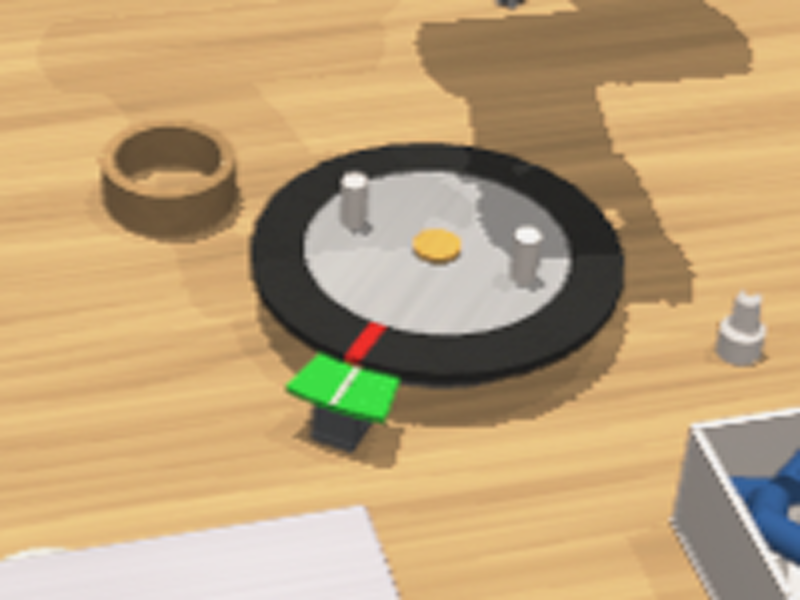

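View pics/t72.png

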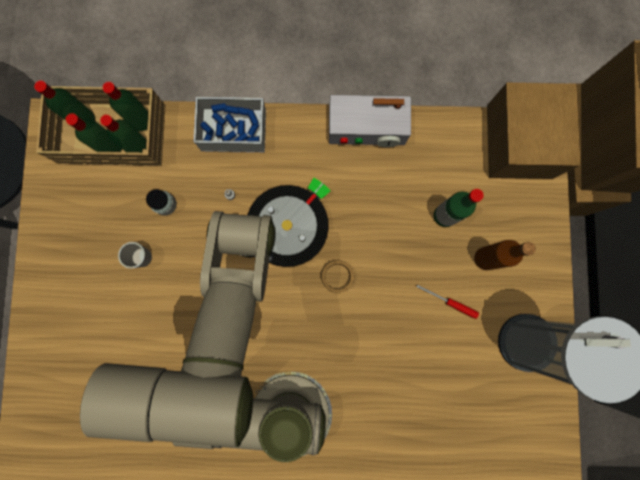

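The mark lies on the sector's line and everything else is where it was. One more check for any creep.

```bash
python3 -m inch '[{"offset":[0,0,0],"rotation":[0,0,0],"claw":0},{"offset":[0,0,0],"rotation":[0,0,0],"claw":0},{"offset":[0,0,0],"rotation":[0,0,0],"claw":0},{"offset":[0,0,0],"rotation":[0,0,0],"claw":0},{"offset":[0,0,0],"rotation":[0,0,0],"claw":0},{"offset":[0,0,0],"rotation":[0,0,0],"claw":0},{"offset":[0,0,0],"rotation":[0,0,0],"claw":0},{"offset":[0,0,0],"rotation":[0,0,0],"claw":0}]' 
python3 - <<'E'
from h import *
for i in range(2): print(spin('scene'), spin('top'))
E
```

```text
time: 29.6
position: [0.4697, 0.0876, 0.1913]
tcp_rot: [-0.0, 0.94, -0.34, 0.0]
contact_force: [0.1, -0.1, 0.4]
width: 0.002
(29.6, -0.018, 51, 0.112) (29.65, -0.015, 49, 0.108)
(29.7, -0.017, 50, 0.112) (29.75, -0.011, 46, 0.108)
```

```bash
python3 -c "
from bench import bot
print(bot.finish_job())"
```

```text
the job is handed in; nothing more can be done
None
```

The wheel is braked and released with its red mark almost on the green sector's white line, and I've handed the job in. It was still creeping slightly at the last check.

- **Spin:** I flicked post_b with the closed fingertip. The wheel ran counterclockwise at about 2.7 rad/s, untouched through the first pass and several more turns, until it had slowed to 0.57 rad/s.
- **Brake:** I pressed straight down on the black band at 105 mm from the axis with about 7 N. The wheel stopped at once and was held about 0.05 rad short of the white line (limit 0.2 rad). I then lifted straight up, and the arm now hovers about 0.19 m above the bench, touching nothing.
- **Creep:** After release the wheel turned on at about 0.013 rad/s, moving from -0.05 to about -0.015 rad. That is under the 0.03 rad/s limit but not perfectly dead. If it coasts down like the earlier spin, I estimate it ends no more than about 0.15 rad past the line, still in the sector. I did not touch it again.
- **Other things:** In the last top and scene pictures the bottles, cup, jar, tape, nozzle and screwdriver look unmoved. I judged this by eye and did not measure it.

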